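# Gauge two digestion-block sleeves and sort them

### The job

Check the bores of the two aluminium sleeves with the go gauge from its stand: try it, without ramming, in the sleeve in the left well first and then in the one in the right well, as far as it will go each time, and put the gauge back in its stand. Lay the sleeve that takes the whole pin in the sloping wire cradle, home against the stop with its mouth end up the slope, and stand the one that is blocked by scale upright in the middle of the metal dish to be descaled. Set the sleeves down, do not drop them, and leave the bottle, the flask and the marker alone.

Things in the scene. Friction and masses are not known exactly. Their poses are not given: they have to be found in the camera images.
- block: fixed aluminium block, 76 x 156 mm, top 42 mm above the desk, with two round wells side by side, 40 mm across, 30 mm deep, centres 85 mm apart; a sleeve stands loosely in each, its mouth 112 mm above the desk. Origin: centre of the underside; y points to the left well as the robot sees it, x away from the robot (within 0.3 rad).
- well_left (a point): centre of the floor of the left well (the robot's left, +y side; one black dot in front of it), 12 mm above the desk
- well_right (a point): centre of the floor of the right well (two black dots in front of it), 12 mm above the desk
- sleeve_1: aluminium tube upright in a well: 36 mm across, 100 mm long, about 200 g. Origin: centre of its foot, z up its axis to the mouth. Bore 22 mm right through, countersunk to 29 mm over the top 5 mm. sleeve_1 and sleeve_2 look alike and swap wells from run to run; one (always just one) has hard scale inside that stops the gauge 35 mm below the mouth, the other takes the whole pin.
- sleeve_2: aluminium tube upright in a well: 36 mm across, 100 mm long, about 200 g. Origin: centre of its foot, z up its axis to the mouth. Bore 22 mm right through, countersunk to 29 mm over the top 5 mm. sleeve_1 and sleeve_2 look alike and swap wells from run to run; one (always just one) has hard scale inside that stops the gauge 35 mm below the mouth, the other takes the whole pin.
- gauge: steel go gauge, 220 g: pin 19 mm across, 70 mm long (tip tapered to 16 mm over 4 mm); green collar 32 mm across, 6 mm thick; round dark handle 22 mm across, 70 mm long. Origin: tip of the pin, z along the axis to the handle. Starts upright in the stand, collar on its rim, tip 14 mm above the desk. In the clean sleeve the collar meets the mouth with the pin 70 mm in.
- gauge_stand: fixed black upright tube on a round foot, rim 84 mm above the desk, outside 35 mm, bore 27 mm across; origin: centre of its underside, z up
- cradle: fixed wire cradle on a white plate 104 x 66 x 6 mm; origin: centre of the plate's underside; x points level, away from the robot, down the slope: the high end is near the robot, the low end with the stop far from it. Only the plate and thin posts lie under the wires.
- cradle_seat: its seat: two 6 mm wires 28 mm apart, falling away from the robot at 25 degrees to a hoop (stop). The frame equals a sleeve's frame when home: origin at the foot's centre, against the stop, 40 mm above the desk; z along the sleeve, up the slope to the robot; x normal to the slope, up. The sleeve's top 32 mm stick out past the wires, free to hold from both sides.
- dish: loose shallow round metal dish, 90 mm across, rim 14 mm high, flat floor 62 mm across and 2 mm thick; origin: centre of its underside
- bottle: bystander: white reagent bottle with blue cap, 58 mm across, 123 mm high; origin: centre of its underside
- flask: bystander: conical glass flask, 78 mm across, 135 mm high; origin: centre of its underside
- marker: bystander: red and white marker pen, 135 mm long, 17 mm thick, lying on the desk
There are look-alikes about, which are no part of the job. Leave any red look-alike of the sleeve_1 alone. Leave any blue look-alike of the sleeve_2 alone.

How it is judged:
By the outcome, as a careful person would: the job done as asked, in the order asked, and still so for the second after the job is handed in, with the robot touching nothing.
It also fails if it takes over 72 s, if anything falls off the work surface, if the arm or the gripper's body presses on something with over 40 N, if the wrist force passes 120 N, or if a joint passes its speed limit or range.

### The arm

A 6-joint arm with a two-finger parallel gripper is mounted at the origin on a cart in front of the work surface, level with it; the furniture and walls round the work are solid. World frame = base frame: x ahead of the robot, y to its left, z up, the work surface at z = 0. Lengths are in mm, angles in rad, forces in N, time in s.
With the tool pointing down it reaches from about 350 to 975 mm from the base axis. Payload 7.1 kg.
Tool frame: the origin (TCP) lies between the finger pads; the fingertips stand 19 mm ahead of it and the grasp point (between the pads) is the TCP (ctrl.tcp_to_tips is the distance from the TCP to the fingertips, in mm); z points along the fingers, y is the line along which they close (so a half turn about z gives the same grasp; the last joint's range is limited). The gripper opens to 88 mm and grips with 3 to 60 N. Pads are 20 mm wide; open, the fingers measure 115 mm over their backs; the gripper's body (75 mm by 178 mm) begins 61 mm behind the grasp point.
Start: joints at [1.276, 0.423, 1.63, -0, 1.089, -0.019], TCP at [170.166, 601.372, 241.675] pointing down, gripper open.
Joint ranges: [-3, 3], [-0.9, 2.11], [0.09, 2.58], [-1.31, 4.45], [0.11, 2.69], [-2.54, 2.54]. Speed limits (rad/s): [2.39, 2.39, 3.01, 3.14, 3.14, 3.14].

### API

Orientations are given as a rotation vector (axis times angle).
In Python, from workcell import status, optics, ctrl gives the robot as it stands. The module is installed in compiled form; this text tells all that it offers.
- The arm moves only by the shell command python3 -m inch 'ROWS'. ROWS is JSON, a list that holds one entry, the list of rows, each a list of 7 numbers: the shift along the tool's x, y, z in mm, then the turn, a rotation vector about the tool's x, y, z in rad, then the opening in per cent of the stroke, from 0 (shut) to 100 (fully open). A call has 1 to 20 rows; each row is the pose to reach, as a shift and turn from the pose commanded when the call began, along the tool's axes at that moment; what a row does not reach only later rows make up. A row lasts 1/10 s, in which the tool goes at most 50 mm and 8.59 degrees, less where a joint would pass 70% of its speed; a pose out of reach is approached as far as the arm can. A call with a gripper value outside its range is refused whole. The fingers move at their own pace and stop on an object; the grip force is fixed at half the most. Time passes only in rows, so rows that repeat a pose let the fingers close. It gives the time, the measured TCP pose, the force, the opening and the grip force at its end, in the units of the state.
- status.get_obs(): the state, without advancing time (a new reading comes with each control period).
- optics.get_image(name): name is "side" or "top"; returns a dict with "frame" (384x512x3 uint8, red, green, blue), "fx", "fy", "cx", "cy" (pixels), "k1" (the pictures are not rectified: a ray, as slopes to the right and down, at radius r is drawn at 1 + k1 r^2 times it, then the intrinsics apply), "rvec" (rotation vector, rad) and "tvec" (3), from world to camera coordinates, as OpenCV has them. Camera axes: x right, y down, z forward; pixel columns grow to the right and rows downward; lengths in mm; the calibration is good to about 2 mm. A picture is of the moment at which its call begins. There is no depth.
- ctrl.close_job(): hands the job in; it is judged then, once.
The state is a dict: "t": time; "qpos": joint angles; "qvel": joint speeds; "joint_torque": joint torques, N m; "ee_pos": TCP position; "orientation": TCP orientation; "ft_force": force on the tool from outside, world axes, zero at the start; "moment": the same for the moment, N m; "width": finger opening in mm; "grasp_force": force on a finger pad.
Only numpy, scipy, OpenCV 4.12 (cv2) and the standard library are available. Lean on these libraries where they do the work, as an engineer would, in place of code of your own. Each camera call takes 0.05 s, during which the arm holds its last target. There are 200 camera calls.

## Working session

There is one attempt and no reset: what is moved stays moved. The work goes in short steps, Python scripts to look and compute and a shell command to move; the robot and the scene stay as the last step left them, time stands still between calls to the robot, and variables do not carry over. Pictures are saved under pics/ and viewed, at most 10 in all, crops included, and the job is handed in when it is done.

```bash
mkdir -p pics
cat > h.py <<'E'
import numpy as np, cv2
from scipy.spatial.transform import Rotation as R
from workcell import status, optics, ctrl
def snap(n,f,crop=None,s=1):
    d=optics.get_image(n); im=d['frame'][:,:,::-1]
    if crop: x0,y0,x1,y1=crop; im=im[y0:y1,x0:x1]
    cv2.imwrite('pics/'+f,cv2.resize(im,None,fx=s,fy=s,interpolation=cv2.INTER_CUBIC)); return d
def cam(n):
    import pickle,os
    f=n+'.pkl'
    if not os.path.exists(f): pickle.dump(optics.get_image(n),open(f,'wb'))
    return pickle.load(open(f,'rb'))
def ray(n,u,v):
    d=cam(n); x=(u-d['cx'])/d['fx']; y=(v-d['cy'])/d['fy']; a=np.array([x,y])
    for _ in range(20): a=np.array([x,y])/(1+d['k1']*(a@a))
    M=R.from_rotvec(d['rvec']).as_matrix(); return -M.T@d['tvec'], M.T@np.array([a[0],a[1],1])
def at(n,u,v,z):
    c,r=ray(n,u,v); return c+r*(z-c[2])/r[2]
def px(n,p):
    d=cam(n); q=R.from_rotvec(d['rvec']).as_matrix()@np.array(p,float)+d['tvec']; a=q[:2]/q[2]; a=a*(1+d['k1']*(a@a)); return np.array([a[0]*d['fx']+d['cx'],a[1]*d['fy']+d['cy']])
def tri(u1,v1,u2,v2):
    c,r=ray('top',u1,v1); e,s=ray('side',u2,v2)
    A=np.stack([r,-s],1); k=np.linalg.lstsq(A,e-c,rcond=None)[0]
    p,q=c+r*k[0],e+s*k[1]; return (p+q)/2, np.linalg.norm(p-q)
E
python3 - <<'E'
from h import *
for n in('top','side'):
    d=snap(n,n+'0.png',s=1.5); print({k:d[k] for k in d if k!='frame'}); print(ray(n,256,192))
print(status.get_obs())
E
```

```text
{'fx': 350.822915734247, 'fy': 350.822915734247, 'cx': 258.31187395498375, 'cy': 192.73051101263874, 'k1': -0.08063171690042856, 'rvec': array([ 2.12425481, -2.15180647,  0.16635431]), 'tvec': array([-23.33635505, 505.91841593, 925.38274949])}
(array([353.84734771, -31.30762279, 993.29912382]), array([ 0.15931526,  0.00806842, -0.98721898]))
{'fx': 467.26279264192885, 'fy': 467.26279264192885, 'cx': 254.87660570282262, 'cy': 193.68365484558885, 'k1': -0.15191031355431878, 'rvec': array([ 2.23448562, -0.42611887,  0.22715862]), 'tvec': array([-464.02959793,  143.58358952, 1316.59638876])}
(array([   65.29180764, -1020.00546544,   961.60885819]), array([ 0.30457907,  0.70846332, -0.63665538]))
{'t': 0.2, 'qpos': array([ 1.27602042e+00,  4.23558883e-01,  1.63032167e+00,  1.82888853e-05,
        1.08860797e+00, -1.89750356e-02]), 'qvel': array([-6.05135911e-04, -3.07044304e-03, -1.93032684e-03, -1.16477180e-04,
       -4.69178115e-04, -3.57313315e-05]), 'joint_torque': array([-1.77481520e-04, -5.44517863e+01, -2.73660260e+01,  6.44108187e-02,
        2.12292495e-02, -7.35030630e-05]), 'ee_pos': array([170.06786502, 601.10773837, 241.22249453]), 'orientation': array([-4.31846944e-01, -3.11161224e+00,  1.38590971e-03]), 'ft_force': array([0.49389614, 0.09543752, 0.66047572]), 'moment': array([ 0.06746474,  0.00523798, -0.04011108]), 'grasp_force': 0.0, 'width': 88.11478881035646}
```

View pics/top0.png

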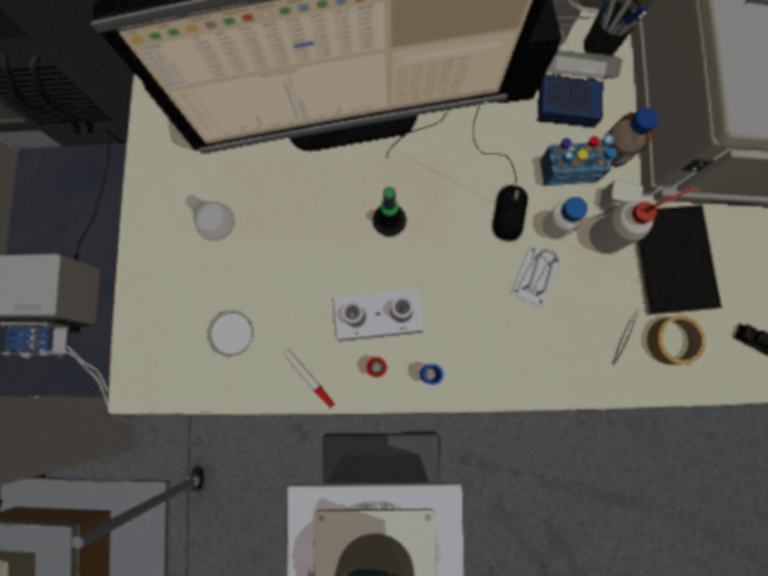

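View pics/side0.png

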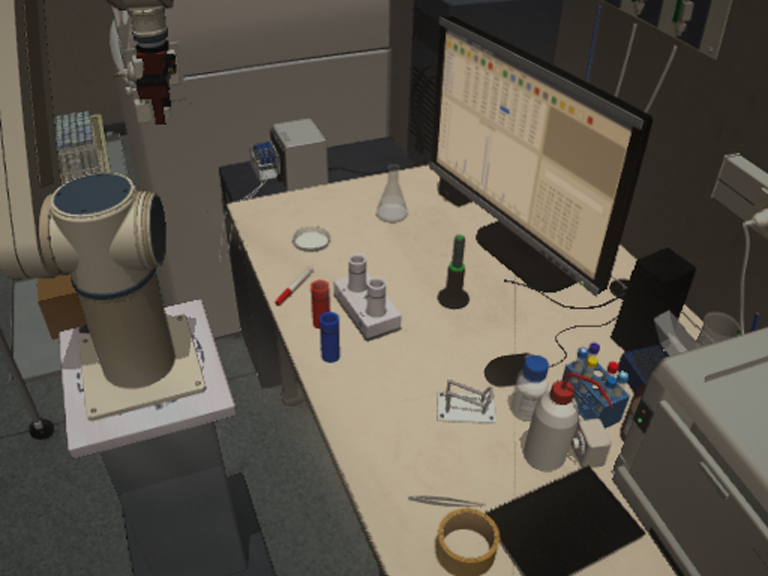

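Run:
```python
from h import *
snap('top','top1.png',(215,115,385,260),4.5)
snap('side','side1.png',(185,140,345,290),4)
for a in [(231,333),(215,335),(231,311),(231,355),(209,333),(253,333)]: print(a,at('top',a[0]/1.5,a[1]/1.5,14 ))
```

```text
(231, 333) [430.17336363 264.7667039   14.        ]
(215, 335) [426.67485787 295.20066469  14.        ]
(231, 311) [471.72891335 266.07146173  14.        ]
(231, 355) [389.09424699 263.56286875  14.        ]
(209, 333) [430.52976501 306.83375179  14.        ]
(253, 333) [429.79415846 222.97548776  14.        ]
```

View pics/top1.png

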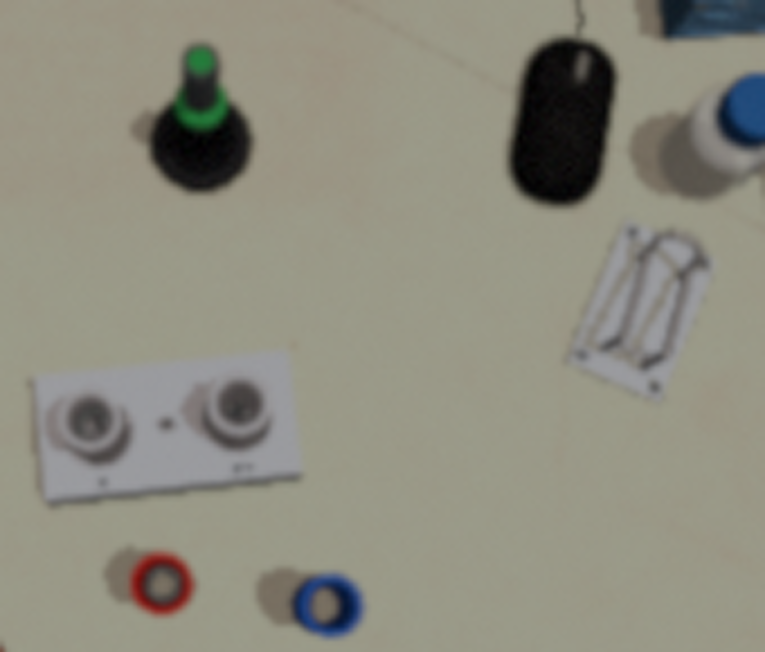

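View pics/side1.png

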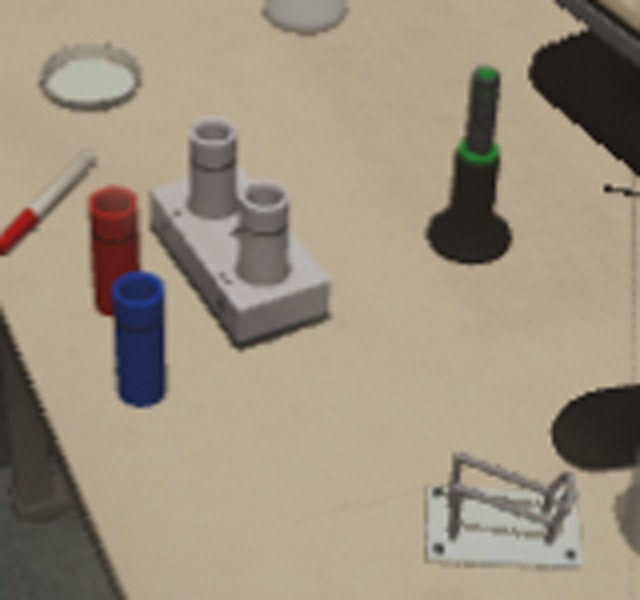

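Run:
```python
from h import *
T=lambda u,v:(215+u/4.5,115+v/4.5)
S=lambda u,v:(185+u/4,140+v/4)
def P(name,t,s,z):
    print(name,'top',at('top',*T(*t),z).round(1),'side',at('side',*S(*s),z).round(1) if s else '', np.round(tri(*T(*t),*S(*s))[0],1) if s else '')
P('ghandle',(201,60),(486,74),160)
P('collar',(202,108),(478,152),90)
P('foot',(200,141),(469,234),4)
P('L',(90,421),(214,132),112)
P('R',(241,405),(265,196),112)
P('Ldot',(102,482),(178,213),42)
P('Rdot',(243,468),(226,278),42)
P('cornerNW',(630,222),None,6)
P('scNL far',(632,233),None,6)
P('scNear L',(582,355),(438,491),6)
P('scNear R',(655,387),(439,548),6)
P('scFar R',(703,266),(571,554),6)
for c in [(630,222),(568,360),(658,402),(716,266)]: P('corner',c,None,6)
for c in [(428,484),(427,562),(582,566)]: print(at('side',*S(*c),6).round(1))
print('dish side',at('side',*S(91,72),14), at('side',*S(91,80),2))
```

```text
ghandle top [648.4 -35.4 160. ] side [648.3 -36.5 160. ] [648.8 -35.5 159.2]
collar top [643.2 -36.   90. ] side [646.4 -40.4  90. ] [646.4 -36.6  86.5]
foot top [648.5 -34.8   4. ] side [648.8 -36.5   4. ] [649.3 -34.9   2.4]
L top [454.4  29.5 112. ] side [456.5  26.9 112. ] [455.9  29.2 110.4]
R top [462.3 -55.5 112. ] side [464.1 -57.2 112. ] [463.5 -55.8 110.9]
Ldot top [425.3  27.2  42. ] side [426.6  26.6  42. ] [426.   27.   41.8]
Rdot top [432.7 -58.   42. ] side [434.4 -56.7  42. ] [433.2 -58.1  43.5]
cornerNW top [ 590.8 -311.6    6. ] side  
scNL far top [ 583.5 -312.5    6. ] side  
scNear L top [ 504.4 -275.7    6. ] side [ 506.  -274.8    6. ] [ 504.8 -275.7    7.2]
scNear R top [ 483.2 -321.5    6. ] side [ 484.7 -320.7    6. ] [ 483.6 -321.4    7. ]
scFar R top [ 561.3 -357.5    6. ] side [ 564.3 -357.9    6. ] [ 562.6 -357.9    6.2]
corner top [ 590.8 -311.6    6. ] side  
corner top [ 501.3 -266.6    6. ] side  
corner top [ 473.6 -322.9    6. ] side  
corner top [ 561.2 -366.     6. ] side  
[ 502.4 -266.5    6. ]
[ 472.1 -328.7    6. ]
[ 566.1 -369.7    6. ]
dish side [431.62689199 266.57804013  14.        ] [432.59460693 271.30989896   2.        ]
```

```bash
cat >> h.py <<'E'
def rows(p,yaw=0,pitch=0):
    "tool row to reach world p; yaw about world z, pitch raises the tool forward"
    o=status.get_obs(); C=R.from_rotvec(o['orientation'])
    D=R.from_euler('z',yaw)*R.from_euler('y',-pitch)*R.from_rotvec([0,-np.pi,0])
    print('t',round(o['t'],2),'row',C.inv().apply(np.array(p)-o['ee_pos']).round(1),(C.inv()*D).as_rotvec().round(3),'f',o['ft_force'].round(1),'w',round(o['width'],1))
E
python3 - <<'E'
from h import *
T=lambda u,v:(215+u/4.5,115+v/4.5)
S=lambda u,v:(185+u/4,140+v/4)
rows([648.5,-35.5,250])
c=np.array([533.7,-316.7]);yw=-.433;e=np.array([np.cos(yw),np.sin(yw)]);f=np.array([-e[1],e[0]])
def loc(p): return np.dot(p[:2]-c,e).round(1),np.dot(p[:2]-c,f).round(1),p[2].round(1)
for z in(52,56,60):
  for s in[(460,456),(451,488)]: print('side nearend',z,loc(at('side',*S(*s),z)))
  for s in[(612,345),(654,362),(622,341),(663,356)]: print('top nearend',z,loc(at('top',*T(*s),z)))
# predicted wire pixels per h0
for h0 in(35,42,49):
  for g in(14,-14):
    for h,z in((h0-68.2,54.5),(h0-6.6,25.8)):
      p=np.r_[c+e*h+f*g,z]; a=px('top',p);b=px('side',p); print(h0,g,((a-[215,115])*4.5).round(),((b-[185,140])*4).round())
E
```

```text
t 0.3 row [-633.7 -482.4   -8.3] [-0.001 -0.    -0.276] f [-1.   0.3 -0. ] w 87.7
side nearend 52 (np.float64(-31.8), np.float64(16.9), np.float64(52.0))
side nearend 52 (np.float64(-38.4), np.float64(-11.9), np.float64(52.0))
top nearend 52 (np.float64(-41.7), np.float64(17.8), np.float64(52.0))
top nearend 52 (np.float64(-41.0), np.float64(-9.6), np.float64(52.0))
top nearend 52 (np.float64(-37.0), np.float64(13.1), np.float64(52.0))
top nearend 52 (np.float64(-35.3), np.float64(-13.3), np.float64(52.0))
side nearend 56 (np.float64(-32.2), np.float64(13.1), np.float64(56.0))
side nearend 56 (np.float64(-38.8), np.float64(-15.6), np.float64(56.0))
top nearend 56 (np.float64(-42.8), np.float64(18.5), np.float64(56.0))
top nearend 56 (np.float64(-42.0), np.float64(-8.8), np.float64(56.0))
top nearend 56 (np.float64(-38.0), np.float64(13.8), np.float64(56.0))
top nearend 56 (np.float64(-36.3), np.float64(-12.5), np.float64(56.0))
side nearend 60 (np.float64(-32.6), np.float64(9.4), np.float64(60.0))
side nearend 60 (np.float64(-39.2), np.float64(-19.2), np.float64(60.0))
top nearend 60 (np.float64(-43.8), np.float64(19.2), np.float64(60.0))
top nearend 60 (np.float64(-43.0), np.float64(-8.0), np.float64(60.0))
top nearend 60 (np.float64(-39.0), np.float64(14.5), np.float64(60.0))
top nearend 60 (np.float64(-37.4), np.float64(-11.6), np.float64(60.0))
35 14 [624. 334.] [458. 457.]
35 14 [647. 254.] [546. 490.]
35 -14 [666. 353.] [459. 488.]
35 -14 [688. 272.] [549. 521.]
42 14 [628. 324.] [469. 457.]
42 14 [651. 244.] [557. 490.]
42 -14 [671. 342.] [470. 489.]
42 -14 [692. 262.] [559. 522.]
49 14 [632. 313.] [479. 457.]
49 14 [655. 234.] [567. 490.]
49 -14 [675. 332.] [481. 489.]
49 -14 [696. 252.] [570. 522.]
```

```bash
python3 -m inch '[[[0,0,-20,0,0,0,60],[-634,-482,-9,0,0,-0.276,60],[-634,-482,-9,0,0,-0.276,60],[-634,-482,-9,0,0,-0.276,60],[-634,-482,-9,0,0,-0.276,60],[-634,-482,-9,0,0,-0.276,60],[-634,-482,-9,0,0,-0.276,60],[-634,-482,-9,0,0,-0.276,60],[-634,-482,-9,0,0,-0.276,60],[-634,-482,-9,0,0,-0.276,60],[-634,-482,-9,0,0,-0.276,60],[-634,-482,-9,0,0,-0.276,60],[-634,-482,-9,0,0,-0.276,60],[-634,-482,-9,0,0,-0.276,60],[-634,-482,-9,0,0,-0.276,60],[-634,-482,-9,0,0,-0.276,60],[-634,-482,-9,0,0,-0.276,60],[-634,-482,-9,0,0,-0.276,60],[-634,-482,-9,0,0,-0.276,60],[-634,-482,-9,0,0,-0.276,60]]]'; python3 -c "
from h import *
rows([648.5,-35.5,129]);print(status.get_obs()['qpos'].round(2))"
```

```text
t: 2.3
ee_pos: [648.1, -34.3, 250.4]
orientation: [0.001, -3.14, -0.001]
ft_force: [-0.1, -0.5, -0.5]
width: 52.8
grasp_force: 0.0
t 2.3 row [ -0.5  -1.3 121.4] [ 0.    -0.001  0.001] f [-0.1 -0.5 -0.5] w 52.8
[-0.07  0.45  1.57  0.    1.13 -1.64]
```

```bash
python3 -m inch '[[[0,-0.8,30,0,0,0,60],[0,-0.8,60,0,0,0,60],[0,-0.8,90,0,0,0,60],[0,-0.8,110,0,0,0,60],[0,-0.8,121,0,0,0,60],[0,-0.8,121,0,0,0,60],[0,-0.8,121,0,0,0,0],[0,-0.8,121,0,0,0,0],[0,-0.8,121,0,0,0,0],[0,-0.8,121,0,0,0,0],[0,-0.8,121,0,0,0,0],[0,-0.8,121,0,0,0,0],[0,-0.8,121,0,0,0,0]]]'
```

```text
t: 3.6
ee_pos: [649.4, -35.8, 130.5]
orientation: [-0.0, 3.141, 0.0]
ft_force: [-1.0, 0.8, 6.5]
width: 21.6
grasp_force: 30.0
```

```bash
python3 -m inch '[[[0,0,-30,0,0,0,0],[0,0,-60,0,0,0,0],[0,0,-90,0,0,0,0],[0,0,-121,0,0,0,0],[40,13,-121,0,0,0,0],[80,26,-121,0,0,0,0],[120,39,-121,0,0,0,0],[160,52,-121,0,0,0,0],[180,61,-121,0,0,0,0],[193,65,-121,0,0,0,0],[193,65,-121,0,0,0,0],[193,65,-121,0,0,0,0],[193,65,-121,0,0,0,0],[193,65,-121,0,0,0,0]]]'
python3 - <<'E'
from h import *
import cv2
a=optics.get_image('top')['frame'][170:240,200:290,::-1];b=optics.get_image('side')['frame'][130:220,210:280,::-1]
a=cv2.resize(a,(450,350),interpolation=2);b=cv2.resize(b,(350,450),interpolation=2);o=np.zeros((450,800,3),np.uint8);o[:350,:450]=a;o[:,450:]=b
cv2.imwrite('pics/c2.png',o)
E
```

```text
t: 5.0
ee_pos: [456.9, 28.8, 250.6]
orientation: [0.0, 3.141, -0.0]
ft_force: [0.8, 0.5, -2.6]
width: 21.6
grasp_force: 30.0
```

View pics/c2.png

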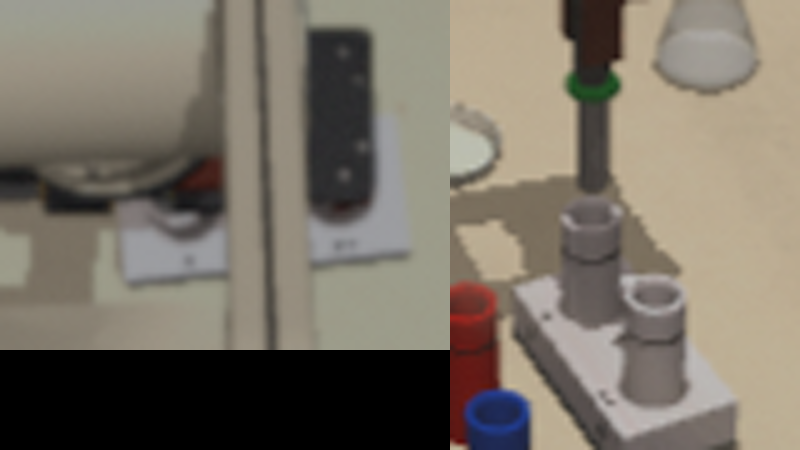

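```bash
python3 -c "
from h import *
print(at('side',238.4,167,134.5),at('side',238.2,173,112))"; python3 -m inch '[[[0,0,10,0,0,0,0],[0,0,18,0,0,0,0],[0,0,23,0,0,0,0],[0,0,26,0,0,0,0],[0,0,29,0,0,0,0],[0,0,32,0,0,0,0],[0,0,32,0,0,0,0]]]'
```

```text
[456.20478092  26.87233332 134.5       ] [455.65476119  27.24401206 112.        ]
t: 5.8
ee_pos: [455.8, 29.1, 218.4]
orientation: [0.0, -3.141, -0.0]
ft_force: [0.6, 0.4, -1.7]
width: 21.8
grasp_force: 30.0
```

```bash
python3 -m inch '[[[0,0,5,0,0,0,0],[0,0,10,0,0,0,0],[0,0,15,0,0,0,0],[0,0,20,0,0,0,0],[0,0,22,0,0,0,0],[0,0,24,0,0,0,0],[0,0,26,0,0,0,0],[0,0,27,0,0,0,0],[0,0,27,0,0,0,0]]]'
```

```text
t: 6.7
ee_pos: [457.1, 29.4, 193.3]
orientation: [0.0, 3.139, 0.001]
ft_force: [-1.7, 1.2, 13.7]
width: 21.4
grasp_force: 30.0
```

```bash
python3 -m inch '[[[0,0,-4,0,0,0,0],[0,0,-15,0,0,0,0],[0,0,-30,0,0,0,0],[0,0,-45,0,0,0,0],[0,0,-59,0,0,0,0],[0,0,-59,0,0,0,0],[-3,-30,-59,0,0,0,0],[-6,-60,-59,0,0,0,0],[-8,-80,-59,0,0,0,0],[-8,-85,-59,0,0,0,0],[-8,-85,-59,0,0,0,0],[-8,-85,-59,0,0,0,0],[-8,-85,-59,0,0,0,0]]]';python3 - <<'E'
from h import *
snap('side','c3.png',(190,110,310,230),4)
E
```

```text
t: 8.0
ee_pos: [463.8, -55.1, 250.5]
orientation: [0.002, -3.141, -0.0]
ft_force: [-0.2, -0.0, -1.9]
width: 22.1
grasp_force: 30.0
```

View pics/c3.png

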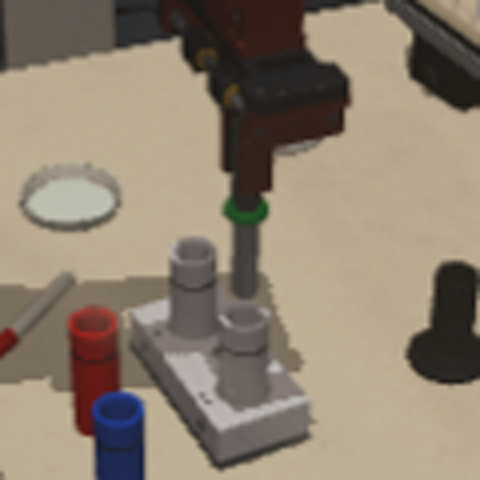

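The pin tip (244,295) hangs just above the right sleeve's mouth (243,320), and the left sleeve still stands in its well.

```bash
python3 -m inch '[[[0,0,10,0,0,0,0],[0,0,18,0,0,0,0],[0,0,23,0,0,0,0],[0,0,26,0,0,0,0],[0,0,29,0,0,0,0],[0,0,33,0,0,0,0],[0,0,38,0,0,0,0],[0,0,44,0,0,0,0],[0,0,50,0,0,0,0],[0,0,53,0,0,0,0],[0,0,56,0,0,0,0],[0,0,58,0,0,0,0],[0,0,59,0,0,0,0],[0,0,59,0,0,0,0]]]'
```

```text
t: 9.45
ee_pos: [463.9, -55.9, 191.6]
orientation: [0.0, -3.142, -0.0]
ft_force: [1.3, 0.2, -2.2]
width: 21.5
grasp_force: 30.0
```

```bash
python3 -m inch '[[[0,0,5,0,0,0,0],[0,0,10,0,0,0,0],[0,0,15,0,0,0,0],[0,0,20,0,0,0,0],[0,0,25,0,0,0,0],[0,0,28,0,0,0,0],[0,0,30,0,0,0,0],[0,0,32,0,0,0,0],[0,0,33,0,0,0,0],[0,0,34,0,0,0,0],[0,0,35,0,0,0,0],[0,0,35,0,0,0,0]]]'
```

```text
t: 10.65
ee_pos: [464.9, -55.8, 157.6]
orientation: [0.0, 3.139, 0.0]
ft_force: [-0.2, 2.5, 7.5]
width: 21.5
grasp_force: 30.0
```

```bash
python3 -m inch '[[[0,0,-4,0,0,0,0],[0,0,-15,0,0,0,0],[0,0,-30,0,0,0,0],[0,0,-50,0,0,0,0],[0,0,-75,0,0,0,0],[0,0,-95,0,0,0,0],[0,0,-95,0,0,0,0],[-40,4,-95,0,0,0,0],[-80,9,-95,0,0,0,0],[-120,13,-95,0,0,0,0],[-160,17,-95,0,0,0,0],[-178,20,-95,0,0,0,0],[-185,20,-95,0,0,0,0],[-185,20,-95,0,0,0,0],[-185,20,-95,0,0,0,0],[-185,20,-95,0,0,0,0]]]';python3 - <<'E'
from h import *
snap('side','c4.png',(240,100,360,220),4)
E
```

```text
t: 12.25
ee_pos: [647.7, -36.1, 251.6]
orientation: [-0.0, -3.141, 0.0]
ft_force: [0.1, -0.5, -2.9]
width: 21.4
grasp_force: 30.0
```

View pics/c4.png

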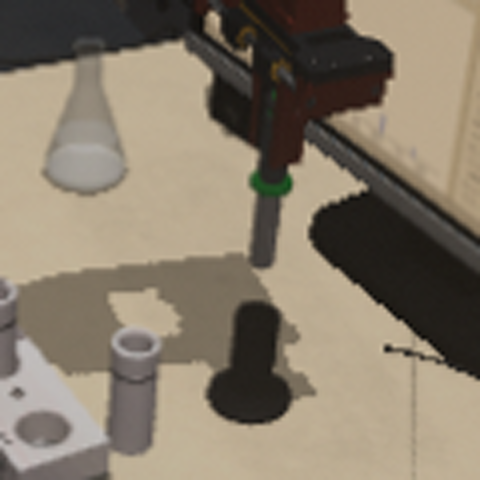

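The image shows the right sleeve was carried out of its well by the gauge. It now stands upright on the desk beyond the block, with its mouth at crop (134,345). The gauge hangs over the stand with its tip at (262,265). I'll put the gauge back first, then pick up the sleeve from where it stands.

```bash
python3 -m inch '[[[0,0,25,0,0,0,0],[0,0,45,0,0,0,0],[0,0,55,0,0,0,0],[0,0,70,0,0,0,0],[0,0,90,0,0,0,0],[0,0,105,0,0,0,0],[0,0,114,0,0,0,0],[0,0,119,0,0,0,0],[0,0,121,0,0,0,0],[0,0,121,0,0,0,0]]]'; python3 -m inch '[[[0,0,0,0,0,0,30],[0,0,0,0,0,0,45],[0,0,0,0,0,0,60],[0,0,0,0,0,0,60],[0,0,-40,0,0,0,60],[0,0,-80,0,0,0,60],[0,0,-120,0,0,0,60],[0,0,-125,0,0,0,60],[0,0,-125,0,0,0,60]]]'
```

```text
t: 13.3
ee_pos: [649.3, -35.9, 131.1]
orientation: [-0.0, 3.141, -0.0]
ft_force: [0.5, -0.9, -1.5]
width: 21.9
grasp_force: 30.0
t: 14.2
ee_pos: [649.6, -35.9, 257.3]
orientation: [-0.0, 3.138, -0.0]
ft_force: [-0.5, -0.6, -0.3]
width: 52.4
grasp_force: 0.0
```

Run:
```python
from h import *
snap('side','c5.png',(205,105,335,215),5.4)
```

```text
(no output)
```

View pics/c5.png

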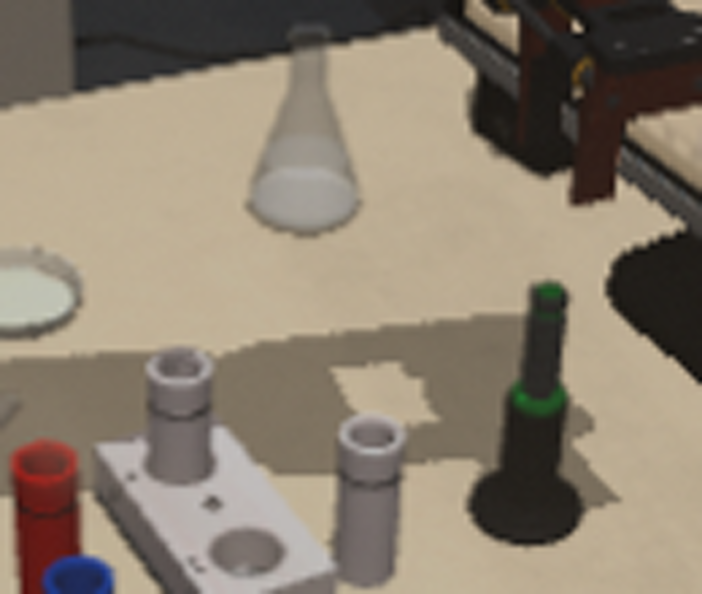

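The gauge is back in its stand, collar on the rim at (539,400). The clean sleeve stands upright on the desk with its mouth at (371,434), and the left sleeve is in its well with its mouth at (180,366).

Run:
```python
from h import *
S=lambda u,v:(205+u/5.4,105+v/5.4)
print(at('side',*S(371,434),100),at('side',*S(366,569),0),at('side',*S(180,366),112),at('side',*S(549,291),160))
```

```text
[538.01099446 -51.28767815 100.        ] [540.10989106 -50.83131068   0.        ] [456.41615361  28.13493953 112.        ] [647.83602758 -38.44570432 160.        ]
```

Run:
```python
from h import *
rows([500,-295,170],-.433,1.134)
```

```text
t 14.25 row [ 148.7 -259.1   85.5] [ 0.245 -1.115  0.385] f [ 0.6  0.8 -0. ] w 53.1
```

```bash
python3 -m inch '[[[149,-259,86,0.245,-1.115,0.385,60],[149,-259,86,0.245,-1.115,0.385,60],[149,-259,86,0.245,-1.115,0.385,60],[149,-259,86,0.245,-1.115,0.385,60],[149,-259,86,0.245,-1.115,0.385,60],[149,-259,86,0.245,-1.115,0.385,60],[149,-259,86,0.245,-1.115,0.385,60],[149,-259,86,0.245,-1.115,0.385,60],[149,-259,86,0.245,-1.115,0.385,60],[149,-259,86,0.245,-1.115,0.385,60],[149,-259,86,0.245,-1.115,0.385,60]]]'
python3 - <<'E'
from h import *
print(status.get_obs()['qpos'].round(2))
rows([500,-295,170],-.433,1.134)
rows([490.5,-296.7,78],-.433,1.134)
rows([537.5,-50,190],-.433,0)
E
```

```text
t: 15.35
ee_pos: [524.9, -287.1, 313.5]
orientation: [0.5, 2.268, -0.235]
ft_force: [0.1, -0.1, 0.1]
width: 52.5
grasp_force: 0.0
[-0.56  0.1   2.15  0.88  0.11 -2.54]
t 15.35 row [119.  -16.2  82.8] [-0.011 -0.303  0.005] f [ 0.1 -0.1  0.1] w 52.5
t 15.35 row [192.3 -20.8 139. ] [-0.011 -0.303  0.005] f [ 0.1 -0.1  0.1] w 52.5
t 15.35 row [149.7 221.3  15.8] [-0.012  0.831 -0.001] f [ 0.1 -0.1  0.1] w 52.5
```

Run:
```python
from h import *
rows([495,-298,200],-.433,.3)
rows([495,-298,110],-.433,.5)
```

```text
t 15.35 row [ 99.1 -21.4  60.2] [-0.012  0.531  0.001] f [ 0.1 -0.1  0.1] w 52.5
t 15.35 row [165.5 -20.4 120.9] [-0.012  0.331  0.002] f [ 0.1 -0.1  0.1] w 52.5
```

```bash
python3 -m inch '[[[40,-10,25,0,0.2,0,60],[70,-21,40,-0.012,0.4,0,60],[99,-21,60,-0.012,0.53,0,60],[99,-21,60,-0.012,0.53,0,60],[130,-21,90,-0.012,0.43,0,60],[165,-21,121,-0.012,0.33,0,60],[165,-21,121,-0.012,0.33,0,60],[165,-21,121,-0.012,0.33,0,60],[165,-21,121,-0.012,0.33,0,60],[165,-21,121,-0.012,0.33,0,60]]]'
python3 - <<'E'
from h import *
print(status.get_obs()['qpos'].round(3))
rows([495,-298,110],-.433,.5)
E
```

```text
t: 16.35
ee_pos: [497.2, -298.7, 112.2]
orientation: [0.557, 2.593, -0.15]
ft_force: [0.1, 0.3, 0.6]
width: 53.0
grasp_force: 0.0
[-0.601  0.455  2.121  0.815  0.108 -2.541]
t 16.35 row [ 3.  -0.3  0.8] [-0.002 -0.002  0.011] f [0.1 0.3 0.6] w 53.0
```

Run:
```python
from h import *
rows([500,-250,190],-.433,.2)
rows([537.5,-50,190],-.433,0)
rows([537.5,-50,130],-.433,0)
```

```text
t 16.35 row [-22.  45. -77.] [-0.003  0.298  0.01 ] f [0.1 0.3 0.6] w 53.0
t 16.35 row [  19.8  242.7 -101.1] [-0.004  0.498  0.01 ] f [0.1 0.3 0.6] w 53.0
t 16.35 row [ 48.4 243.1 -48.4] [-0.004  0.498  0.01 ] f [0.1 0.3 0.6] w 53.0
```

```bash
python3 -m inch '[[[-22,45,-77,0,0.3,0.01,60],[-22,45,-77,0,0.3,0.01,60],[0,100,-90,0,0.4,0.01,60],[10,150,-95,0,0.5,0.01,60],[20,200,-101,0,0.5,0.01,60],[20,243,-101,0,0.5,0.01,60],[20,243,-101,0,0.5,0.01,60],[20,243,-101,0,0.5,0.01,60],[20,243,-101,0,0.5,0.01,60],[20,243,-101,0,0.5,0.01,60],[20,243,-101,0,0.5,0.01,60]]]'
python3 - <<'E'
from h import *
print(status.get_obs()['qpos'].round(3))
rows([537.5,-50,84],-.433,0)
E
```

```text
t: 17.45
ee_pos: [538.8, -51.9, 191.7]
orientation: [0.685, 3.065, -0.002]
ft_force: [-0.0, -0.1, 0.3]
width: 52.9
grasp_force: 0.0
[-0.117  0.368  1.854 -0.002  0.919 -1.247]
t 17.45 row [  2.1   1.3 107.7] [-0.001  0.001 -0.007] f [-0.  -0.1  0.3] w 52.9
```

Config is back to q4 = 0. I'll grip the sleeve upright, then move it to open desk nearer the cradle for a tilted regrasp.

```bash
python3 -m inch '[[[2,1,30,0,0,0,60],[2,1,60,0,0,0,60],[2,1,85,0,0,0,60],[2,1,100,0,0,0,60],[2,1,107,0,0,0,60],[2,1,107,0,0,0,60],[2,1,107,0,0,0,0],[2,1,107,0,0,0,0],[2,1,107,0,0,0,0],[2,1,107,0,0,0,0],[2,1,107,0,0,0,0]]]'
python3 - <<'E'
from h import *
rows([490,-180,140],-.433,0)
E
```

```text
t: 18.55
ee_pos: [538.6, -48.6, 85.6]
orientation: [0.684, 3.064, -0.0]
ft_force: [0.1, -0.5, 4.4]
width: 35.6
grasp_force: 29.8
t 18.55 row [ -12.  -139.6  -54.4] [ 0.     0.002 -0.006] f [ 0.1 -0.5  4.4] w 35.6
```

```bash
python3 -m inch '[[[0,0,-25,0,0,0,0],[0,0,-55,0,0,0,0],[-4,-35,-55,0,0,0,0],[-8,-70,-55,0,0,0,0],[-10,-105,-55,0,0,0,0],[-12,-130,-55,0,0,0,0],[-12,-140,-55,0,0,0,0],[-12,-140,-55,0,0,0,0],[-12,-140,-40,0,0,0,0],[-12,-140,-20,0,0,0,0],[-12,-140,-10,0,0,0,0],[-12,-140,-5,0,0,0,0],[-12,-140,-2,0,0,0,0],[-12,-140,0,0,0,0,0],[-12,-140,0.5,0,0,0,0],[-12,-140,0.5,0,0,0,0]]]'
```

```text
t: 20.15
ee_pos: [489.9, -180.0, 85.5]
orientation: [0.685, 3.064, 0.0]
ft_force: [-0.1, 3.6, 4.4]
width: 35.9
grasp_force: 29.9
```

```bash
python3 -m inch '[[[0,0,0,0,0,0,30],[0,0,0,0,0,0,55],[0,0,0,0,0,0,60],[0,0,0,0,0,0,60],[0,0,-40,0,0,0,60],[0,0,-70,0,0,0,60],[0,0,-70,0,0,0,60]]]'
python3 - <<'E'
from h import *
d=np.array([-.717*np.cos(-.433),-.717*np.sin(-.433),-.697])
o=status.get_obs()['ee_pos'];g=np.array([o[0],o[1],84])
rows(g-60*d,-.433,-.80); rows(g,-.433,-.80); print(status.get_obs()['qpos'].round(2))
E
```

```text
t: 20.85
ee_pos: [491.6, -181.3, 157.8]
orientation: [0.683, 3.059, -0.002]
ft_force: [0.2, 0.0, -0.3]
width: 52.5
grasp_force: 0.0
t 20.85 row [-42.8   0.3  32.3] [ 0.003  0.807 -0.006] f [ 0.2  0.  -0.3] w 52.5
t 20.85 row [ 0.5 -0.  73.8] [ 0.003  0.807 -0.006] f [ 0.2  0.  -0.3] w 52.5
[-0.38  0.39  1.92 -0.    0.82 -1.51]
```

```bash
python3 -m inch '[[[-15,0,0,0,0.2,0,60],[-30,0,8,0,0.4,0,60],[-40,0,20,0,0.6,0,60],[-43,0,32,0,0.8,0,60],[-43,0,32,0,0.8,0,60],[-43,0,32,0,0.8,0,60],[-43,0,32,0,0.8,0,60],[-30,0,44,0,0.8,0,60],[-15,0,59,0,0.8,0,60],[-4,0,70,0,0.8,0,60],[-1,0,73,0,0.8,0,60],[-1,0,73,0,0.8,0,60],[-1,0,73,0,0.8,0,0],[-1,0,73,0,0.8,0,0],[-1,0,73,0,0.8,0,0],[-1,0,73,0,0.8,0,0],[-1,0,73,0,0.8,0,0]]]'
python3 - <<'E'
from h import *
print(status.get_obs()['qpos'].round(2))
c=np.array([533.7,-316.7]);e=np.array([np.cos(-.433),np.sin(-.433)])
zt=status.get_obs()['ee_pos'][2]-.0
X=lambda up,back:np.r_[c+e*(33-(zt+back)*.906+up*.4226),40+(zt+back)*.4226+up*.906]
rows([490,-180,170],-.433,-.80)
rows([480,-230,190],-.433,-.2)
for k in((50,12),(10,12),(0,12),(0,0)): print(k,X(*k)); rows(X(*k),-.433,.334)
E
```

```text
t: 22.55
ee_pos: [490.7, -180.9, 81.8]
orientation: [-0.513, -2.297, -0.216]
ft_force: [2.5, 0.4, 4.1]
width: 35.9
grasp_force: 29.9
[-0.39  0.87  1.46  0.03  1.61 -1.54]
t 22.55 row [ 63.9   0.5 -60.8] [ 0.004  0.001 -0.005] f [2.5 0.4 4.1] w 35.9
t 22.55 row [ 69.7 -49.  -83.5] [ 0.003 -0.599 -0.006] f [2.5 0.4 4.1] w 35.9
(50, 12) [ 505.73176526 -303.77148669  124.92076777]
t 22.55 row [ -15.  -104.8  -77.3] [ 1.000e-03 -1.133e+00 -7.000e-03] f [2.5 0.4 4.1] w 35.9
(10, 12) [ 490.38781769 -296.67863895   88.68076777]
t 22.55 row [ -29.2 -104.9  -39.9] [ 1.000e-03 -1.133e+00 -7.000e-03] f [2.5 0.4 4.1] w 35.9
(0, 12) [ 486.5518308  -294.90542702   79.62076777]
t 22.55 row [ -32.8 -104.9  -30.5] [ 1.000e-03 -1.133e+00 -7.000e-03] f [2.5 0.4 4.1] w 35.9
(0, 0) [ 496.42046532 -299.46727277   74.54956777]
t 22.55 row [ -44.  -104.8  -34.8] [ 1.000e-03 -1.133e+00 -7.000e-03] f [2.5 0.4 4.1] w 35.9
```

```bash
python3 -m inch '[[[20,0,-20,0,0,0,0],[45,0,-42,0,0,0,0],[64,0,-61,0,0,0,0],[66,-15,-70,0,-0.12,0,0],[68,-30,-78,0,-0.26,0,0],[70,-40,-84,0,-0.4,0,0],[70,-49,-84,0,-0.53,0,0],[55,-60,-84,0,-0.67,0,0],[40,-70,-84,0,-0.81,0,0],[20,-85,-82,0,-0.95,0,0],[0,-100,-80,0,-1.05,-0.005,0],[-15,-105,-77,0,-1.133,-0.007,0],[-15,-105,-77,0,-1.133,-0.007,0],[-15,-105,-77,0,-1.133,-0.007,0],[-15,-105,-77,0,-1.133,-0.007,0],[-15,-105,-77,0,-1.133,-0.007,0]]]'
python3 - <<'E'
from h import *
print(status.get_obs()['qpos'].round(2))
snap('side','c6.png',(250,190,360,290),6)
rows([505.7,-303.8,124.9],-.433,.334)
E
```

```text
t: 24.15
ee_pos: [505.9, -303.7, 125.1]
orientation: [0.603, 2.748, -0.1]
ft_force: [-0.1, -0.2, -1.4]
width: 35.7
grasp_force: 29.9
[-0.59  0.45  2.    0.14  0.37 -1.85]
t 24.2 row [ 0.1 -0.1  0.1] [0.001 0.    0.   ] f [ 0.1  0.7 -1.6] w 35.9
```

View pics/c6.png

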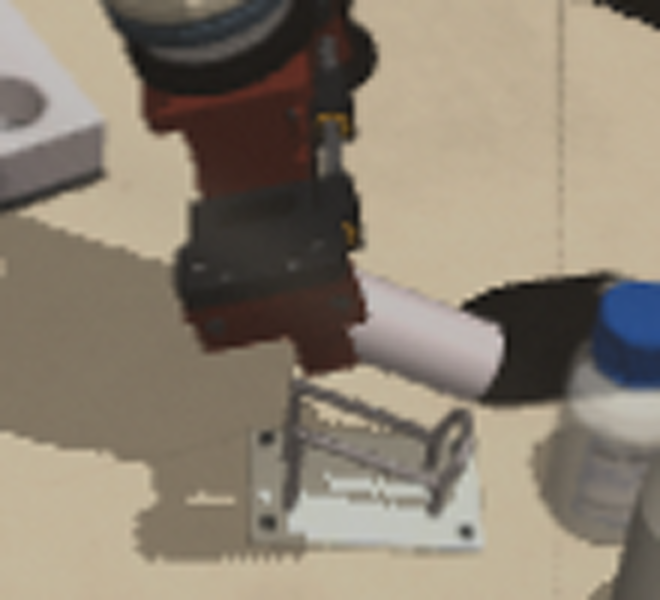

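Run:
```python
from h import *
c=np.array([533.7,-316.7]);yw=-.433;e=np.array([np.cos(yw),np.sin(yw)]);f=np.array([-e[1],e[0]])
C=lambda p:((px('side',p)-[250,190])*6).round()
Q=lambda h0,ax,n,l:np.r_[c+e*(h0-ax*.906+n*.4226)+f*l,40+ax*.4226+n*.906]
print('foot',C(Q(33,12,50,0)),'foot bottom',C(Q(33,12,32,0)),'top',C(Q(33,12,68,0)))
for h0 in(31,36,41):
  print(h0,'near',C(Q(h0,68,-15.65,14)),C(Q(h0,68,-15.65,-14)),'far',C(Q(h0,0,-15.65,14)),C(Q(h0,0,-15.65,-14)),'hooptop',C(Q(h0,0,15,0)))
```

```text
foot [483. 359.] foot bottom [461. 385.] top [506. 334.]
31 near [288. 384.] [290. 432.] far [420. 434.] [424. 481.] hooptop [459. 417.]
36 near [300. 385.] [301. 432.] far [431. 434.] [435. 482.] hooptop [470. 417.]
41 near [311. 385.] [313. 433.] far [443. 435.] [446. 482.] hooptop [481. 418.]
```

Run:
```python
from h import *
p=np.array([505.7,-303.8,124.9]); e=np.array([np.cos(-.433),np.sin(-.433)])
n=np.r_[.4226*e,.906];z=np.r_[-.906*e,.4226]
for a in(-47,-50,-53): rows(p+a*n,-.433,.334)
C=R.from_rotvec(status.get_obs()['orientation']); print(C.inv().apply(n),C.inv().apply(z))
```

```text
t 24.2 row [32.8 -0.2 33.8] [0.001 0.    0.   ] f [ 0.1  0.7 -1.6] w 35.9
t 24.2 row [34.9 -0.2 36. ] [0.001 0.    0.   ] f [ 0.1  0.7 -1.6] w 35.9
t 24.2 row [37.  -0.2 38.1] [0.001 0.    0.   ] f [ 0.1  0.7 -1.6] w 35.9
[-6.96284713e-01  6.98876533e-04 -7.17365924e-01] [ 0.71736615  0.00124971 -0.69628371]
```

```bash
python3 -m inch '[[[10,0,10,0,0,0,0],[20,0,21,0,0,0,0],[26,0,27,0,0,0,0],[30,0,31,0,0,0,0],[33,0,34,0,0,0,0],[34,0,35,0,0,0,0],[34.5,0,35.5,0,0,0,0],[34.5,0,35.5,0,0,0,0]]]'
```

```text
t: 25.0
ee_pos: [488.2, -295.6, 81.2]
orientation: [0.603, 2.744, -0.102]
ft_force: [2.7, 4.7, 6.0]
width: 35.9
grasp_force: 30.0
```

```bash
python3 -m inch '[[[-2.5,0,0.5,0,0,0,0],[-4.5,0,2.5,0,0,0,0],[-5.5,0,4,0,0,0,0],[-6.5,0,5,0,0,0,0],[-7,0,5.5,0,0,0,0],[-7,0,5.5,0,0,0,0]]]'; python3 -c "
from h import *
o=status.get_obs()['ee_pos']-[505.9,-303.7,125.1]; print(o@[.3835,-.1774,.906],o@[-.822,.380,.4226])"
```

```text
t: 25.6
ee_pos: [495.5, -299.1, 77.8]
orientation: [0.603, 2.745, -0.102]
ft_force: [3.7, 4.0, 5.2]
width: 35.8
grasp_force: 30.0
-47.713788062227266 -9.689698435628225
```

```bash
python3 -m inch '[[[-0.7,0,0.7,0,0,0,0],[-1.4,0,1.4,0,0,0,0],[-2.2,0,2.1,0,0,0,0],[-2.2,0,2.1,0,0,0,0]]]'; python3 -c "
from h import *
q=status.get_obs();o=q['ee_pos']-[505.9,-303.7,125.1]; print(o@[.3835,-.1774,.906],o@[-.822,.380,.4226],(q['ft_force']+[0,0,1.6])@[-.822,.380,.4226])"
```

```text
t: 26.0
ee_pos: [497.9, -300.1, 76.5]
orientation: [0.603, 2.745, -0.101]
ft_force: [3.0, 5.5, 7.2]
width: 35.7
grasp_force: 30.0
-47.69809547301056 -12.606018043838972 3.326742573951954
```

```bash
python3 -m inch '[[[-0.7,0,0.7,0,0,0,0],[-1.4,0,1.4,0,0,0,0],[-2.2,0,2.1,0,0,0,0],[-2.2,0,2.1,0,0,0,0]]]'; python3 -c "
from h import *
q=status.get_obs();o=q['ee_pos']-[505.9,-303.7,125.1]; print(o@[.3835,-.1774,.906],o@[-.822,.380,.4226],(q['ft_force']+[0,0,1.6])@[-.822,.380,.4226])"
```

```text
t: 26.4
ee_pos: [499.2, -300.4, 75.6]
orientation: [0.604, 2.747, -0.1]
ft_force: [-5.4, 9.2, 21.5]
width: 35.7
grasp_force: 30.0
-48.02738495989059 -14.122250293494995 17.713989342286315
```

```bash
python3 -m inch '[[[0.8,0,-0.8,0,0,0,0],[0.8,0,-0.8,0,0,0,30],[0.8,0,-0.8,0,0,0,42],[0.8,0,-0.8,0,0,0,48],[0.8,0,-0.8,0,0,0,60],[0.8,0,-0.8,0,0,0,60],[0.8,0,-0.8,0,0,0,60],[0,0,-20,0,0,0,60],[0,0,-50,0,0,0,60],[0,0,-90,0,0,0,60],[0,0,-120,0,0,0,60],[0,0,-120,0,0,0,60]]]'
python3 - <<'E'
from h import *
print(status.get_obs()['qpos'].round(2))
d=snap('side','c7.png',(185,115,355,285),3.5)
rows([470,-150,220],-.2,0)
rows([456,29,220],0.093,0)
E
```

```text
t: 27.6
ee_pos: [463.6, -285.1, 191.0]
orientation: [0.604, 2.743, -0.103]
ft_force: [-0.1, -0.2, 0.3]
width: 52.5
grasp_force: 0.0
[-0.6   0.27  2.06  0.12  0.48 -1.84]
t 27.65 row [ 37.6 125.2 -45.7] [-0.039  0.336 -0.231] f [-0.   0.4  0.5] w 52.8
t 27.65 row [120.6 281.8 -74.7] [-0.088  0.33  -0.521] f [-0.   0.4  0.5] w 52.8
```

View pics/c7.png

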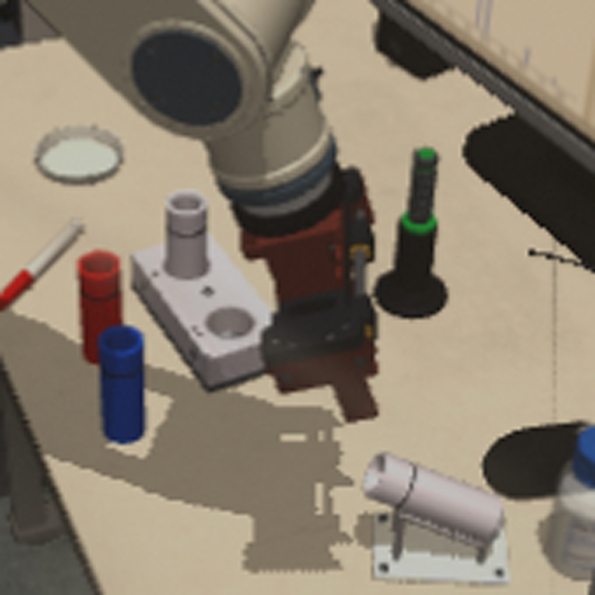

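The clean sleeve lies in the cradle, foot against the stop and mouth (375,480) up the slope. The left sleeve still stands in its well, mouth at (186,207), and goes to the dish next.

```bash
python3 -m inch '[[[10,0,-40,0,0.1,0,60],[38,60,-60,-0.04,0.33,-0.15,60],[50,125,-60,-0.04,0.33,-0.23,60],[80,190,-65,-0.06,0.33,-0.35,60],[121,282,-75,-0.088,0.33,-0.52,60],[121,282,-75,-0.088,0.33,-0.52,60],[121,282,-75,-0.088,0.33,-0.52,60],[121,282,-75,-0.088,0.33,-0.52,60],[121,282,-75,-0.088,0.33,-0.52,60],[121,282,-75,-0.088,0.33,-0.52,60],[121,282,-75,-0.088,0.33,-0.52,60],[121,282,-75,-0.088,0.33,-0.52,60]]]'
python3 - <<'E'
from h import *
rows([456,29,98],0.093,0);print(status.get_obs()['qpos'].round(2))
E
```

```text
t: 28.85
ee_pos: [455.2, 28.6, 218.9]
orientation: [0.141, -3.135, -0.004]
ft_force: [-0.9, -0.2, 0.5]
width: 52.6
grasp_force: 0.0
t 28.85 row [ -1.3  -0.  120.9] [ 0.003 -0.004 -0.003] f [-0.9 -0.2  0.5] w 52.6
[ 0.04  0.21  2.01  0.    0.93 -1.63]
```

```bash
python3 -m inch '[[[-0.7,0,35,0,0,0,60],[-0.7,0,70,0,0,0,60],[-0.7,0,95,0,0,0,60],[-0.7,0,112,0,0,0,60],[-0.7,0,121,0,0,0,60],[-0.7,0,121,0,0,0,60],[-0.7,0,121,0,0,0,0],[-0.7,0,121,0,0,0,0],[-0.7,0,121,0,0,0,0],[-0.7,0,121,0,0,0,0],[-0.7,0,121,0,0,0,0]]]'
python3 - <<'E'
from h import *
d=optics.get_image('top')['frame']; cv2.imwrite('pics/t9.png',d[:,:,::-1])
h=d[185:260,120:190].astype(int); m=(h.min(2)>150).astype(np.uint8)
n,l,s,c=cv2.connectedComponentsWithStats(m); 
for i in range(1,n):
  if s[i,4]>100: u=s[i,0]+120;v=s[i,1]+185;print(s[i],at('top',u+(s[i,2]-1)/2,v+(s[i,3]-1)/2,14),at('top',*(c[i]+[120,185]),14))
E
```

```text
t: 29.95
ee_pos: [456.1, 30.3, 98.8]
orientation: [0.145, -3.137, -0.004]
ft_force: [-1.1, -0.5, 7.1]
width: 36.3
grasp_force: 30.0
[ 22  25  25  25 493] [430.17336363 264.7667039   14.        ] [430.37506102 264.96990891  14.        ]
```

```bash
python3 -m inch '[[[0,0,-20,0,0,0,0],[0,0,-45,0,0,0,0],[0,0,-70,0,0,0,0],[0,0,-70,0,0,0,0],[0,30,-70,0,0,0,0],[0,65,-70,0,0,0,0],[1,105,-70,0,0,0,0],[1,145,-70,0,0,0,0],[2,185,-70,0,0,0,0],[3,215,-70,0,0,0,0],[3,232,-70,0,0,0,0],[3,238,-70,0,0,0,0],[3,238,-70,0,0,0,0],[3,238,-45,0,0,0,0],[3,238,-25,0,0,0,0],[3,238,-12,0,0,0,0],[3,238,-4,0,0,0,0],[3,238,2,0,0,0,0],[3,238,6,0,0,0,0],[3,238,6,0,0,0,0]]]'
python3 - <<'E'
from h import *
d=optics.get_image('top')['frame'];h=d[185:260,120:200]
np.set_printoptions(linewidth=300); rows([431,266.5,88.8],.093)
for n in('side',):
  s=optics.get_image(n)['frame']; cv2.imwrite('pics/s10.png',s[:,:,::-1])
E
```

```text
t: 32.0
ee_pos: [430.5, 266.9, 92.6]
orientation: [0.144, -3.135, -0.004]
ft_force: [-0.9, 0.1, -1.9]
width: 36.0
grasp_force: 30.0
t 32.05 row [-0.3 -0.6  4.1] [ 0.003 -0.003 -0.001] f [ 0.8 -0.2 -1.8] w 36.2
```

Foot about 4 mm above the dish floor and no contact yet; easing down.

```bash
python3 -m inch '[[[0,0,1,0,0,0,0],[0,0,2,0,0,0,0],[0,0,3,0,0,0,0],[0,0,3.7,0,0,0,0],[0,0,4.3,0,0,0,0],[0,0,4.3,0,0,0,0]]]'
```

```text
t: 32.7
ee_pos: [430.6, 267.1, 88.8]
orientation: [0.145, -3.135, -0.004]
ft_force: [-1.7, -1.4, 3.1]
width: 36.4
grasp_force: 30.0
```

```bash
python3 -m inch '[[[0,0,0.3,0,0,0,38],[0,0,0.3,0,0,0,42],[0,0,0.3,0,0,0,48],[0,0,0.3,0,0,0,60],[0,0,0.3,0,0,0,60],[0,0,0.3,0,0,0,60],[0,0,-25,0,0,0,60],[0,0,-65,0,0,0,60],[0,0,-110,0,0,0,60],[0,-50,-150,0,0,0,60],[0,-100,-150,0,0,0,60],[0,-150,-150,0,0,0,60],[0,-190,-150,0,0,0,60],[0,-190,-150,0,0,0,60],[0,-190,-150,0,0,0,60]]]'
python3 - <<'E'
from h import *
s=optics.get_image('side')['frame']; b=cv2.imread('side0.pkl') 
ref=cv2.resize(cv2.imread('pics/side0.png'),(512,384),interpolation=cv2.INTER_AREA)[:,:,::-1]
D=(np.abs(s.astype(int)-ref).max(2)>35).astype(np.uint8)
print('pred mouth',px('side',[431,266.5,102]),'foot',px('side',[431,266.5,2]),'rim L/R',px('side',[431,311,14]),px('side',[431,221,14]))
D[:, :180]=0
n,l,st,c=cv2.connectedComponentsWithStats(D)
for i in range(1,n):
  if st[i,4]>40: print(st[i],c[i].round())
E
```

```text
t: 34.2
ee_pos: [448.5, 76.4, 237.9]
orientation: [0.139, -3.135, -0.005]
ft_force: [0.0, -0.6, 0.4]
width: 52.7
grasp_force: 0.0
pred mouth [206.48641811 136.77325721] foot [207.73180564 160.84294469] rim L/R [203.8018794  151.26572743] [211.61764743 165.27395273]
[233  29  16   5  52] [240.  31.]
[200  32  56  22 431] [237.  42.]
[207  71  39  37 715] [225.  88.]
[221 116  32  26 400] [235. 126.]
[ 180  136   69   57 1511] [209. 170.]
[244 186  14  19 194] [250. 195.]
[289 247  39  23 290] [309. 259.]
[286 261  11  11  85] [291. 266.]
[300 265  22   8  91] [308. 269.][ WARN:0@0.666] global loadsave.cpp:275 findDecoder imread_('side0.pkl'): can't open/read file: check file path/integrity
```

Run:
```python
from h import *
s=optics.get_image('side')['frame'][128:176:1,184:232].astype(int)
g=(s.sum(2)//3)
for i,r in enumerate(g): print(128+i,''.join(' .:-=+*#%@'[min(9,v//24)] for v in r))
```

```text
128 .:-===+*#*#********##*##*************=.......--.
129 =+*#******#******#*******************+.......=-.
130 *******************#*********#*******+:...:-=*=.
131 #*************************************+==++***=.
132 ***************#********#******************##*=.
133 ***********************#********##*##*****#*##=.
134 ***************#***########*******##*########*=.
135 #**#************###********###*#*###*#########=.
136 ##********#******#*+=====+*###*###*#*##*##*#*#=.
137 *********#*******#*======-+**#################=.
138 *****#*************+=====+*+*#*#*#####**######=.
139 *****#***********+++++**++==*#***######*######=.
140 ****#**#*##******+-=+++++=-=**################=.
141 ***#****#********+-======---+################*+-
142 ##*******#*******+--======--+#################**
143 *#####*###*******+--======-=+######*############
144 ##########*****##+---====---+###################
145 #################+----------+###################
146 *################*----------+###############*###
147 #################*=-======--+#####**############
148 *#*##############*=-======--+#######
[... 743 characters left out ...]
===========
163 ***********+==+*#*++===-=====+++=--=============
164 ************+=-=+++=+==========---==============
165 ***********+==------=====-------================
166 ********++======---------------=================
167 *****++============---------====================
168 ***++===========================================
169 +++===================+*****+===================
170 ======================+#####**+=================
171 =======================*######*+================
172 ========================*#####*=================
173 ========================+*####+=================
174 =========================*####*+================
175 ==========================**###*+===============
```

The sleeve stands upright in the middle of the dish, the arm is clear, and everything else is in place.

```bash
python3 -c "
from workcell import ctrl
print(ctrl.close_job())"
```

```text
the job is handed in; nothing more can be done
None
```

I handed the job in at about 34 s with one mishap: on withdrawal the gauge lifted the right (clean) sleeve out of its well, and it slipped off onto the desk but stayed upright, which may count as a drop. The left sleeve was blocked 35 mm down and stands upright in the dish, the right one took the whole pin and lies in the cradle against the stop, mouth end up, and the gauge is back in its stand.

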